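Clamp the board with the button-release lever

ROBOT

A 6-joint arm with a two-finger parallel gripper is mounted at the origin on the work surface. World frame = base frame: x ahead of the robot, y to its left, z up, the work surface at z = 0. Lengths are in mm, angles in rad, forces in N, time in s.
With the tool pointing down it reaches from about 250 to 725 mm from the base axis. Payload 9.7 kg.
Tool frame: the origin (TCP) lies midway between the tips of the shut fingers; the grasp point (between the pads) lies manip.hold_point_z behind it (manip.hold_point_z is the distance from the TCP to the grasp point, in mm); z points along the fingers, x is the direction in which the jaws open and shut, and the axes are right-handed (so a half turn about z gives the same grasp; the last joint's range is limited). The gripper opens to 85 mm and grips with 20 to 120 N. Pads are 22 mm wide; open, the fingers measure 114 mm over their backs; the gripper's body (76 mm by 85 mm) begins 54 mm behind the grasp point. The pads swing forward as they close: fully open they stand 13 mm farther back than shut.
Start: joints at [1.133, 0.087, 0.176, 1.66, 0, 1.571], TCP at [233.168, 498.126, 231.284] pointing down, gripper open.
Joint ranges: [-3.13, 3.13], [-0.85, 1.81], [-1.15, 1.24], [-2.2, 2.28], [-1.44, 1.52], [-3.14, 3.14]. Speed limits (rad/s): [2.22, 2.22, 2.57, 3.14, 3.14, 3.14].

INTERFACE

Orientations are given as a rotation vector (axis times angle).
In Python, from plant import manip gives the robot as it stands.
- The arm moves only by the tool carry_out, never from a script. Its argument "commands" is a list of rows, each a list of 2 entries, a list of its own where there are three numbers: the shift along the tool's x, y, z scaled (see below), then the turn, a rotation vector about the tool's x, y, z scaled (see below). In form: [[[dx, dy, dz], [ax, ay, az]], ...]. A call has exactly 10 rows; each row shifts and turns the commanded pose from where the row before left it, along the tool's axes as they then stand; what a row does not reach is not made up. The controller multiplies each number of a shift by 25 mm and each number of a turn by 5 degrees. A row lasts 1/8 s, in which the tool goes at most 62.5 mm and 10.7 degrees, less where a joint would pass 70% of its speed; a pose out of reach is approached as far as the arm can. A call with a number of a shift or a turn outside -1 to 1 is refused whole. A call with a gripper value outside its range is refused whole. "claw" is the gripper's target within -1 to 1 (fully open at 1, half-way at 0, shut at -1), set as the call begins (left out, the last holds). The fingers move at their own pace and stop on an object; "squeeze" is the grip in N (left out, the last holds). Time passes only in rows, so rows that do not move let the fingers close, or fill a call up. It gives the time, the measured TCP pose, the force and the opening at its end, in the units of the state.
- manip.state(): the state, without advancing time (a new reading comes with each control period).
- manip.capture(name): name is "scene" or "top" or "wrist"; returns a dict with "img" (384x512x3 uint8, blue, green, red), "z_map" (384x512 float32, mm along the optical axis (not along the pixel's ray), 0 where there is no reading), "fovy" (degrees; the focal length in pixels is half the picture's height over the tangent of half this angle, whatever the lens; pixels are square), "cx", "cy" (the principal point, pixels), "cam_to_world" (4x4, takes a point from camera to world coordinates); the wrist camera has in their place "hand_eye" (4x4, takes a point from camera to tool coordinates, whose origin is the TCP and whose axes are the tool frame's). Camera axes: x right, y up, looking along -z (the intrinsics and any distortion apply to the point x, -y, -z); pixel columns grow to the right and rows downward; lengths in mm; the calibration is good to about 2 mm. A picture is of the moment at which its call begins: read the wrist's pose just before it.
- manip.hand_in(): hands the job in, once; it reports no verdict.
The state is a dict: "t": time; "qpos": joint angles; "qd": joint speeds; "joint_torque": joint torques, N m; "tcp_pos": TCP position; "tool_rot": TCP orientation; "wrist_force": force on the tool from outside, world axes, zero at the start; "torque": the same for the moment, N m; "width": opening from 0.0 (shut) to 1.0 (fully open).
Only numpy, scipy, OpenCV 4.12 (cv2) and the standard library are available. Lean on these libraries where they do the work, as an engineer would, in place of code of your own. Each camera call takes 0.05 s, during which the arm holds its last target.

TASK

Clamp the pale wooden board so that it can be drilled: of the two lever clamps on the bench, take the one with the board in it, squeeze in the red release button in the side of its grip, and swing the lever fully down with the button held in, so that the foot presses on the board. Then let go; leave the empty clamp's lever up and the board where it lies.

Things in the scene. Friction and masses are not known exactly. Their poses are not given: they have to be found in the camera images.
- clamp_lever (a joint): Lever of the clamp with the board in it (rad): 0 = raised, 52 degrees above level; grows swinging down; 0.91 = fully down, level. Hinge level, 85 mm above the bench; friction keeps the lever where it is left. Starts at 0 to 0.14. With the button out, ratchet teeth block it from about 0.17 on; with the button in by 5 of its 7 mm it swings under 10 N at the grip.
- clamp_grip (a point): Middle of its black grip, 165 mm from the hinge, turning with the lever: -x points along the lever to its end (35 mm on), y is the hinge axis. Grip 85 long, 24 wide (y), 28 high. A red button, 36 long, 18 high, stands 8 mm out of the grip's -y side right here and goes in 7 mm along +y at 2 to 6 N, springing back: pinching here across y (32 to 25 mm) presses it.
- spare_lever (a joint): Lever of the empty clamp, which looks and works the same (0 = raised, starts at 0 to 0.14); it is to stay up.
- board_center (a point): Centre (half-way up) of the pale wooden board, 85 x 140 x 20 mm, two dark drill marks, lying loose on the 12 mm green base plate of the clamp to use, its 140 mm side along the hinge. A sprung rubber-tipped foot under the lever, 65 mm from the hinge, meets it over the last 10 degrees with up to 5 N.
Not all that is in view belongs to the job. Leave any blue look-alike of the part that bears clamp_lever alone.

How it is judged (in metres and radians):
At the end, for the whole second after the job is handed in: The loaded clamp's lever is down to within 0.17 rad (10 degrees) of level, the board lies within 20 mm of where it was, and the empty clamp's lever is still up (below 0.35 rad) (value of joint clamp_lever above 0.74 rad and distance of board_center from where it was at the start of the episode below 0.02 m and value of joint spare_lever below 0.35 rad); the robot touches nothing.
It fails at once if the empty clamp's lever was swung down (value of joint spare_lever above 0.35 rad).
It fails at once if the board was pushed away by more than 30 mm (distance of board_center from where it was at the start of the episode above 0.03 m).
It also fails if it takes over 35 s, if anything falls off the work surface, if the arm or the gripper's body presses on something with over 40 N, if the wrist force passes 120 N, or if a joint passes its speed limit or range.

## Working session

There is one attempt and no reset: what is moved stays moved. The work goes in short steps, Python scripts to look and compute and a tool call to move; the robot and the scene stay as the last step left them, time stands still between calls to the robot, and variables do not carry over. Pictures are saved under pics/ and viewed, and the job is handed in when it is done.

Besides the shell and the picture viewer there is one more tool, called after "Call:" by a JSON object that holds its "fn" and its "kwargs", one argument or row to a line. carry_out: Moves the arm, as the interface text tells. Shifts and turns lie within -1 to 1; 1 stands for 25 mm of shift or 5 degrees of turn. Its arguments: {"type":"object","properties":{"commands":{"type":"array","items":{"type":"array"}},"claw":{"type":"number"},"squeeze":{"type":"number"}},"required":["commands"]}

```bash
mkdir -p pics; ls; python3 - <<'E'
from plant import manip
import cv2,numpy as np
print(manip.state(), manip.hold_point_z)
for n in("scene","top"):
    c=manip.capture(n); cv2.imwrite(f"pics/{n}0.png",c["img"]); np.savez(f"pics/{n}0.npz",**c)
    print(n,c["fovy"],c["cx"],c["cy"],c["cam_to_world"],[k for k in c])
E
```

```text
pics
{'t': 0.0, 'qpos': array([ 1.13300396e+00,  8.74664153e-02,  1.75142859e-01,  1.65981226e+00,
       -4.15347707e-05,  1.57077573e+00]), 'qd': array([ 0.00010527, -0.00198938,  0.00014591,  0.00106034,  0.00099685,
        0.00038993]), 'joint_torque': array([ 1.28662497e-03, -5.20384312e+01,  4.64805722e+01,  1.61336950e-02,
        4.33714786e-05, -1.08987848e-06]), 'tcp_pos': array([233.08034603, 497.91507661, 230.58406879]), 'tool_rot': array([ 2.65016999e+00,  1.68566424e+00, -1.73995972e-03]), 'wrist_force': array([ 0.95235356, -0.08230744,  1.30036556]), 'torque': array([-0.03818967,  0.00525138, -0.03260727]), 'width': 1.0027158540571315} 18.700000000000003
scene 47.62803971501684 256.5144494293179 194.48918729536496 [[ 4.41954031e-01 -5.61412483e-01  6.99637520e-01  1.18366923e+03]
 [ 8.96795112e-01  2.94660340e-01 -3.30051226e-01 -3.44396575e+02]
 [-2.08605509e-02  7.73298977e-01  6.33698295e-01  7.21349442e+02]
 [ 0.00000000e+00  0.00000000e+00  0.00000000e+00  1.00000000e+00]] ['img', 'z_map', 'fovy', 'cx', 'cy', 'cam_to_world']
top 49.96388141499772 261.9740743410824 195.62171135829425 [[-5.50642435e-03  9.98636385e-01 -5.19138754e-02  4.60191937e+02]
 [-9.99980530e-01 -5.34655682e-03  3.21784801e-03 -4.44082007e+01]
 [ 2.93589962e-03  5.19305834e-02  9.98646381e-01  1.21008751e+03]
 [ 0.00000000e+00  0.00000000e+00  0.00000000e+00  1.00000000e+00]] ['img', 'z_map', 'fovy', 'cx', 'cy', 'cam_to_world']
```

View pics/scene0.png

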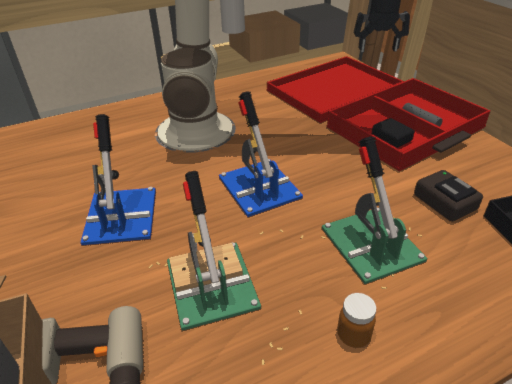

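View pics/top0.png

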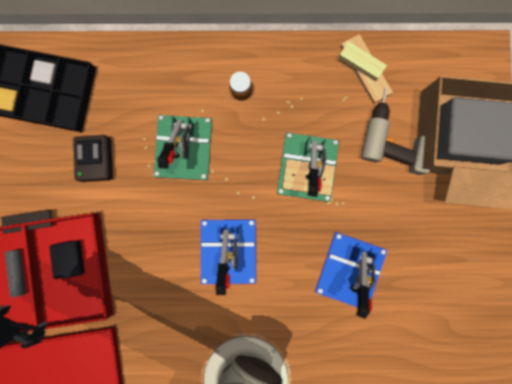

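```bash
cat > h.py <<'E'
import numpy as np,cv2
def pts(c,T=None):
    z=c["z_map"].astype(float);h,w=z.shape
    f=h/2/np.tan(np.radians(float(c["fovy"]))/2)
    u,v=np.meshgrid(np.arange(w),np.arange(h))
    P=np.stack([(u-c["cx"])/f*z,-(v-c["cy"])/f*z,-z],-1)
    T=c["cam_to_world"] if T is None else T
    return P@T[:3,:3].T+T[:3,3]
def masks(c):
    hsv=cv2.cvtColor(c["img"],cv2.COLOR_BGR2HSV);H,S,V=[hsv[...,i].astype(int) for i in range(3)]
    return dict(green=(H>60)&(H<95)&(S>90),red=((H<6)|(H>174))&(S>170)&(V>90),black=(V<45),pale=(H>10)&(H<25)&(S<140)&(V>150))
E
python3 - <<'E'
from h import *
boxes={"scene":(150,150,270,330),"top":(265,120,350,210)}
for n in boxes:
    c=dict(np.load(f"pics/{n}0.npz"));P=pts(c);M=masks(c);x0,y0,x1,y1=boxes[n]
    b=np.zeros((384,512),bool);b[y0:y1,x0:x1]=1
    for k,m in M.items():
        m=m&b&(c["z_map"]>0)
        if k in("black","red"): m&=P[...,2]>100
        if k=="green": m&=(P[...,2]<25)
        if k=="pale": m&=(P[...,2]>24)&(P[...,2]<42)
        p=P[m]
        if len(p)<3: print(n,k,len(p));continue
        print(n,k,len(p),"med",np.median(p,0).round(1),"lo",np.percentile(p,3,axis=0).round(1),"hi",np.percentile(p,97,axis=0).round(1))
        if k=="black":
            q=p-p.mean(0);print(" mean",p.mean(0).round(1),"axis",np.linalg.svd(q,full_matrices=False)[2][0].round(3))
        if k=="green":
            print(" rect",cv2.minAreaRect(p[:,:2].astype(np.float32)))
    im=c["img"][y0:y1,x0:x1];cv2.imwrite(f"pics/{n}_crop.png",cv2.resize(im,None,fx=3.3,fy=3.3,interpolation=cv2.INTER_CUBIC)[:600])
E
```

```text
scene green 2172 med [ 670.9 -194.1   12.4] lo [ 591.3 -265.5    9. ] hi [ 706.3 -110.3   15. ]
 rect ((614.861328125, -184.59153747558594), (156.39031982421875, 177.92555236816406), 80.93574523925781)
scene red 89 med [ 546.7 -189.6  210.5] lo [ 535.4 -193.7  198. ] hi [ 557.9 -184.5  222. ]
scene black 470 med [ 557.3 -175.6  205.4] lo [ 355.6 -187.3  115.1] hi [583.4  20.5 234.7]
 mean [ 547.3 -165.4  202.2] axis [ 0.697 -0.66   0.279]
scene pale 1278 med [ 578.  -162.6   32.3] lo [ 530.7 -251.4   24.5] hi [ 637.4 -113.6   34.6]
top green 783 med [ 658.2 -160.8   11.1] lo [ 517.7 -260.3    6.8] hi [ 694.5 -104.2   15.5]
 rect ((607.30029296875, -182.01754760742188), (150.86163330078125, 177.7211151123047), 80.88814544677734)
top red 36 med [ 539.7 -185.7  212.9] lo [ 524.9 -190.   197. ] hi [ 555.5 -180.8  233.6]
top black 189 med [ 544.  -171.1  219.7] lo [ 514.6 -182.4  187.8] hi [ 576.4 -161.6  236.1]
 mean [ 544.4 -171.1  215.7] axis [-0.766  0.102  0.635]
top pale 963 med [ 574.5 -160.6   30.9] lo [ 531.1 -247.3   26.7] hi [ 618.  -114.8   35.3]
```

View pics/scene_crop.png

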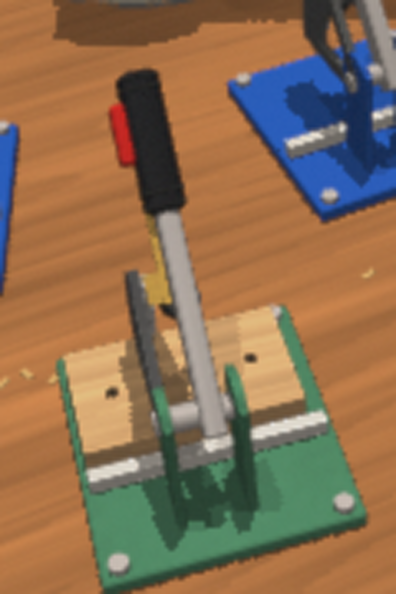

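View pics/top_crop.png

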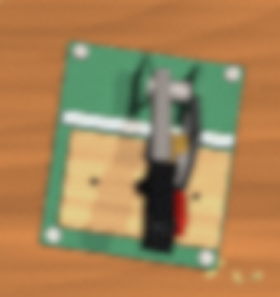

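```bash
python3 - <<'E'
from h import *
e=np.array([np.cos(np.radians(-9.1)),np.sin(np.radians(-9.1)),0]);y=np.array([-e[1],e[0],0])
boxes={"scene":(180,165,215,218),"top":(300,155,330,200)}
for n in boxes:
    c=dict(np.load(f"pics/{n}0.npz"));P=pts(c);M=masks(c);x0,y0,x1,y1=boxes[n]
    b=np.zeros((384,512),bool);b[y0:y1,x0:x1]=1
    near=np.linalg.norm(P-np.array([550,-170,212]),axis=-1)<70
    for k in("black","red"):
        m=M[k]&b&near
        if k=="black": m=cv2.erode(m.astype(np.uint8),np.ones((2,2)))>0
        p=P[m];d=np.linalg.svd(p-p.mean(0),full_matrices=False)[2][0];d*=np.sign(d[2])
        print(n,k,len(p),p.mean(0).round(1),d.round(3),"el",np.degrees(np.arctan2(d[2],-d@e)).round(1),"yaw",np.degrees(np.arctan2(-d[1],-d[0])).round(1),
          "y rng",np.percentile(p@y,[5,50,95]).round(1),"along",np.percentile((p-p.mean(0))@d,[2,98]).round(1))
    # board top
    bb=np.zeros((384,512),bool)
    X0,Y0,X1,Y1={"scene":(150,150,270,330),"top":(265,120,350,210)}[n];bb[Y0:Y1,X0:X1]=1
    m=M["pale"]&bb&(P[...,2]>27)&(P[...,2]<37)
    m=cv2.morphologyEx(m.astype(np.uint8),cv2.MORPH_OPEN,np.ones((2,2)))>0
    print(n,"board",cv2.minAreaRect(P[m][:,:2].astype(np.float32)))
    # anything high near hinge
    m=near*0+bb; q=P[(m>0)&(P[...,2]>60)&(P[...,2]<300)]
    print("extent z>60 xyz",q.min(0).round(),q.max(0).round())
E
```

```text
scene black 372 [ 559.4 -175.8  206.9] [-0.68   0.112  0.724] el 46.4 yaw -9.4 y rng [-92.9 -85.2 -76.9] along [-36.5  37.4]
scene red 89 [ 546.9 -189.4  210.1] [-0.682  0.1    0.725] el 46.4 yaw -8.4 y rng [-104.6 -100.6  -96.6] along [-16.6  16. ]
scene board ((862.3302612304688, -225.65199279785156), (142.86842346191406, 672.3742065429688), 80.802978515625)
extent z>60 xyz [ 328. -224.   60.] [684.  63. 238.]
top black 151 [ 542.8 -172.1  217.5] [-0.774  0.104  0.625] el 38.7 yaw -7.7 y rng [-90.4 -84.7 -77.4] along [-41.2  28.1]
top red 36 [ 539.9 -185.9  213.8] [-0.695  0.125  0.708] el 45.1 yaw -10.2 y rng [-100.9  -98.2  -95. ] along [-23.7  24.5]
top board ((559.012939453125, -144.1925506591797), (130.25607299804688, 248.8441619873047), 17.092544555664062)
extent z>60 xyz [ 510. -221.   61.] [ 679. -156.  237.]
```

Call:
{"fn": "carry_out", "kwargs": {
  "commands": [
    [[0,0,-1],[0,0,-0.8]],
    [[0,0,-1],[0,0,-0.8]],
    [[0,0,-1],[0,0,-0.8]],
    [[0,0,-1],[0,0,-0.8]],
    [[-1,0.68,0],[0,0,0]],
    [[-1,0.68,0],[0,0,0]],
    [[-1,0.68,0],[0,0,0]],
    [[-1,0.68,0],[0,0,0]],
    [[-1,0.68,0],[0,0,0]],
    [[-1,0.68,0],[0,0,0]]
  ],
  "claw": 1,
  "squeeze": 40
}}

```text
t: 1.35
tcp_pos: [310.5, 332.9, 331.0]
tool_rot: [2.39, 2.039, -0.001]
wrist_force: [0.0, 0.9, -0.5]
width: 1.001
```

Call:
{"fn": "carry_out", "kwargs": {
  "commands": [
    [[-1,0.68,0],[0,0,0]],
    [[-1,0.68,0],[0,0,0]],
    [[-1,0.68,0],[0,0,0]],
    [[-1,0.68,0],[0,0,0]],
    [[-1,0.68,0],[0,0,0]],
    [[-1,0.68,0],[0,0,0]],
    [[-1,0.68,0],[0,0,0]],
    [[-1,0.68,0],[0,0,0]],
    [[-1,0.68,0],[0,0,0]],
    [[-1,0.68,0],[0,0,0]]
  ]
}}

```text
t: 2.6
tcp_pos: [438.9, 59.2, 331.0]
tool_rot: [-2.39, -2.038, 0.001]
wrist_force: [-0.1, 0.4, 0.6]
width: 0.998
```

```bash
python3 -c "
from plant import manip
print(manip.state()['qpos'])"
```

```text
[ 1.34149077e-01 -1.04758805e-01  1.84366001e-01  1.86040040e+00
  4.97773550e-05  2.92731922e-01]
```

Call:
{"fn": "carry_out", "kwargs": {
  "commands": [
    [[-0.95,0.63,0],[0,0,0]],
    [[-0.95,0.63,0],[0,0,0]],
    [[-0.95,0.63,0],[0,0,0]],
    [[-0.95,0.63,0],[0,0,0]],
    [[-0.95,0.63,0],[0,0,0]],
    [[-0.95,0.63,0],[0,0,0]],
    [[-0.95,0.63,0],[0,0,0]],
    [[-0.95,0.63,0],[0,0,0]],
    [[-0.7,0.5,0],[0,0,0]],
    [[0,0,0],[0,0,0]]
  ]
}}

```text
t: 3.85
tcp_pos: [542.9, -167.6, 330.1]
tool_rot: [-2.391, -2.036, 0.002]
wrist_force: [0.7, 1.0, 0.7]
width: 1.003
```

```bash
cat > w.py <<'E'
import sys
from h import *
from plant import manip
from scipy.spatial.transform import Rotation as R
n=sys.argv[1]
s=manip.state();c=manip.capture("wrist");cv2.imwrite(f"pics/{n}.png",c["img"])
print(s["tcp_pos"].round(1),s["width"],s["wrist_force"].round(1))
T=np.eye(4);T[:3,:3]=R.from_rotvec(s["tool_rot"]).as_matrix();T[:3,3]=s["tcp_pos"]
P=pts(c,T@c["hand_eye"]);M=masks(c);np.savez(f"pics/{n}.npz",P=P,img=c["img"])
near=np.linalg.norm(P-np.array([545,-173,207]),axis=-1)<75
for k in("black","red"):
    p=P[M[k]&near]
    if len(p)<5: print(k,len(p));continue
    d=np.linalg.svd(p-p.mean(0),full_matrices=False)[2][0];d*=np.sign(d[2])
    print(k,len(p),p.mean(0).round(1),d.round(3),"yaw",np.degrees(np.arctan2(-d[1],-d[0])).round(1),"along",np.percentile((p-p.mean(0))@d,[1,99]).round(1),p.min(0).round(),p.max(0).round())
print(c["hand_eye"].round(2))
E
python3 w.py wr1
```

```text
[ 542.9 -167.6  330.1] 1.0027600287188014 [0.7 1.  0.7]
black 670 [ 562.3 -180.   204.5] [-0.699 -0.008  0.715] yaw 0.7 along [-30.2  40.2] [ 531. -192.  181.] [ 584. -168.  237.]
red 162 [ 532.4 -189.   218.7] [-0.995  0.076  0.065] yaw -4.4 along [-18.    8.3] [ 524. -192.  203.] [ 554. -185.  236.]
[[   1.      0.      0.     -0.22]
 [   0.     -0.96   -0.26  -65.99]
 [   0.      0.26   -0.96 -143.92]
 [   0.      0.      0.      1.  ]]
```

View pics/wr1.png

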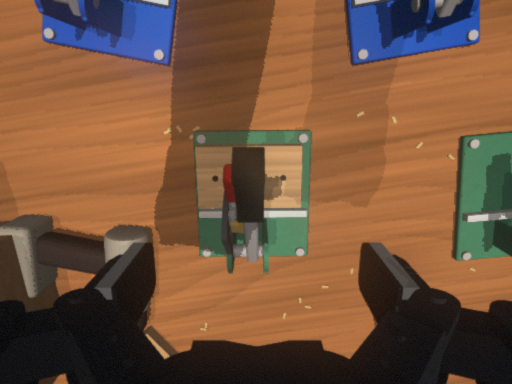

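Call:
{"fn": "carry_out", "kwargs": {
  "commands": [
    [[-0.2,0.14,0],[0,0,0]],
    [[0,0,0.9],[0,0,0]],
    [[0,0,0.9],[0,0,0]],
    [[0,0,0.9],[0,0,0]],
    [[0,0,0.9],[0,0,0]],
    [[0,0,0.9],[0,0,0]],
    [[0,0,0.9],[0,0,0]],
    [[0,0,0.36],[0,0,0]],
    [[0,0,0],[0,0,0]],
    [[0,0,0],[0,0,0]]
  ]
}}

```text
t: 5.15
tcp_pos: [545.6, -172.1, 188.4]
tool_rot: [2.389, 2.038, 0.001]
wrist_force: [1.1, -0.3, 0.7]
width: 1.003
```

```bash
python3 w.py wr2; python3 -c "
from plant import manip
import cv2
i=manip.capture('scene')['img'][130:340,120:300];cv2.imwrite('pics/s2.png',cv2.resize(i,None,fx=2.8,fy=2.8,interpolation=2))"
```

```text
[ 545.6 -172.1  188.4] 1.0026633120850519 [ 1.1 -0.3  0.7]
black 27175 [ 534.9 -174.9  251.4] [0.139 0.983 0.116] yaw -98.1 along [-53.6  60.1] [ 511. -235.  182.] [ 585. -109.  278.]
red 833 [ 534.  -189.5  216.8] [-0.923  0.091  0.375] yaw -5.6 along [-25.6   8.6] [ 520. -194.  201.] [ 557. -183.  228.]
[[   1.      0.      0.     -0.22]
 [   0.     -0.96   -0.26  -65.98]
 [   0.      0.26   -0.96 -143.92]
 [   0.      0.      0.      1.  ]]
```

View pics/wr2.png

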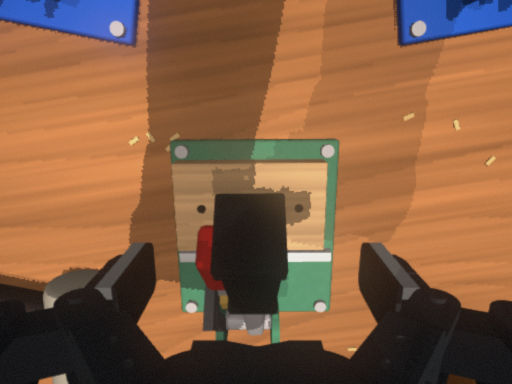

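View pics/s2.png

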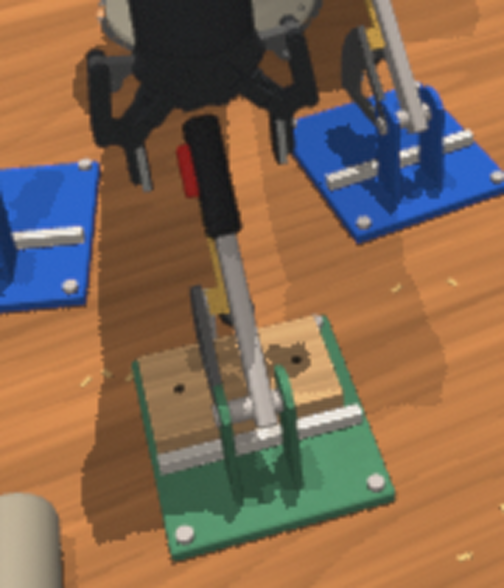

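Call:
{"fn": "carry_out", "kwargs": {
  "commands": [
    [[-0.06,0,0.05],[0,0,0]],
    [[0,0,0],[0,0,0]],
    [[0,0,0],[0,0,0]],
    [[0,0,0],[0,0,0]],
    [[0,0,0],[0,0,0]],
    [[0,0,0],[0,0,0]],
    [[0,0,0],[0,0,0]],
    [[0,0,0],[0,0,0]],
    [[0,0,0],[0,0,0]],
    [[0,0,0],[0,0,0]]
  ],
  "claw": -1,
  "squeeze": 40
}}

```text
t: 6.5
tcp_pos: [544.8, -174.3, 186.5]
tool_rot: [2.39, 2.037, -0.002]
wrist_force: [-2.9, -5.1, 2.9]
width: 0.272
```

```bash
python3 w.py wr3; python3 -c "
from plant import manip
import cv2
i=manip.capture('scene')['img'][130:340,120:300];cv2.imwrite('pics/s3.png',cv2.resize(i,None,fx=2.8,fy=2.8,interpolation=2))"
```

```text
[ 544.8 -174.3  186.5] 0.2718634925042797 [-2.9 -5.1  2.9]
black 36185 [ 535.9 -175.5  251.2] [0.155 0.984 0.086] yaw -99.0 along [-45.2  51.2] [ 513. -226.  182.] [ 585. -119.  280.]
red 0
[[   1.      0.      0.     -0.22]
 [   0.     -0.96   -0.26  -65.98]
 [   0.      0.26   -0.96 -143.92]
 [   0.      0.      0.      1.  ]]
```

View pics/s3.png

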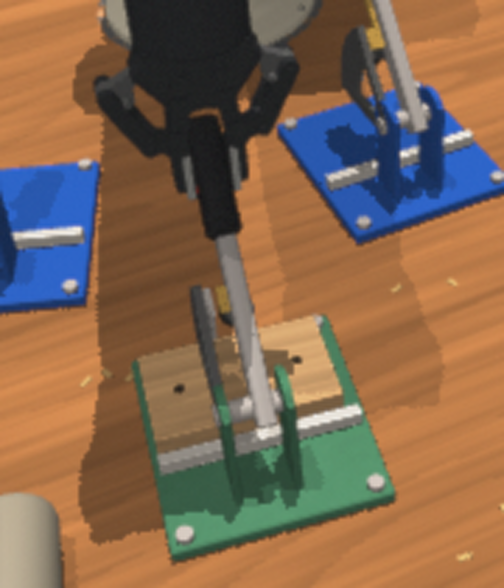

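View pics/wr3.png

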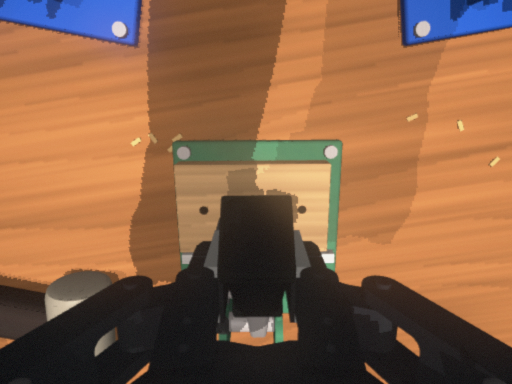

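Call:
{"fn": "carry_out", "kwargs": {
  "commands": [
    [[0,-0.21,0.2],[0,0,0]],
    [[0,-0.2,0.21],[0,0,0]],
    [[0,-0.19,0.22],[0,0,0]],
    [[0,-0.18,0.22],[0,0,0]],
    [[0,-0.17,0.23],[0,0,0]],
    [[0,-0.16,0.24],[0,0,0]],
    [[0,0,0],[0,0,0]],
    [[0,0,0],[0,0,0]],
    [[0,0,0],[0,0,0]],
    [[0,0,0],[0,0,0]]
  ]
}}

```text
t: 7.85
tcp_pos: [517.5, -170.1, 153.3]
tool_rot: [2.39, 2.037, -0.002]
wrist_force: [-3.0, -5.6, 0.9]
width: 0.274
```

```bash
python3 w.py wr4; python3 -c "
from plant import manip
import cv2
i=manip.capture('scene')['img'][130:340,120:300];cv2.imwrite('pics/s4.png',cv2.resize(i,None,fx=2.8,fy=2.8,interpolation=2))"
```

```text
[ 517.5 -170.1  153.3] 0.2743328037071841 [-3.  -5.6  0.9]
black 43828 [ 508.9 -171.9  218.9] [0.164 0.986 0.035] yaw -99.4 along [-49.9  56.1] [ 482. -226.  159.] [ 564. -112.  251.]
red 0
[[   1.      0.      0.     -0.22]
 [   0.     -0.96   -0.26  -65.98]
 [   0.      0.26   -0.96 -143.92]
 [   0.      0.      0.      1.  ]]
```

View pics/s4.png

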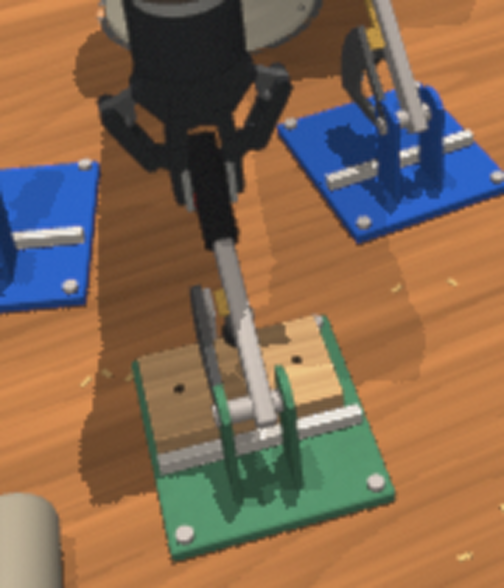

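Call:
{"fn": "carry_out", "kwargs": {
  "commands": [
    [[0,-0.15,0.25],[0,0,0]],
    [[0,-0.14,0.25],[0,0,0]],
    [[0,-0.13,0.26],[0,0,0]],
    [[0,-0.12,0.26],[0,0,0]],
    [[0,-0.1,0.27],[0,0,0]],
    [[0,-0.09,0.27],[0,0,0]],
    [[0,-0.08,0.28],[0,0,0]],
    [[0,-0.07,0.28],[0,0,0]],
    [[0,-0.06,0.28],[0,0,0]],
    [[0,-0.04,0.28],[0,0,0]]
  ]
}}

```text
t: 9.2
tcp_pos: [493.6, -166.5, 86.9]
tool_rot: [2.389, 2.036, -0.001]
wrist_force: [-3.6, -7.7, 6.0]
width: 0.275
```

Call:
{"fn": "carry_out", "kwargs": {
  "commands": [
    [[0,-0.03,0.28],[0,0,0]],
    [[0,-0.02,0.28],[0,0,0]],
    [[0,0,0.18],[0,0,0]],
    [[0,0,0],[0,0,0]],
    [[0,0,0],[0,0,0]],
    [[0,0,0],[0,0,0]],
    [[0,0,0],[0,0,0]],
    [[0,0,0],[0,0,0]],
    [[0,0,0],[0,0,0]],
    [[0,0,0],[0,0,0]]
  ]
}}

```text
t: 10.45
tcp_pos: [492.2, -166.2, 67.7]
tool_rot: [2.389, 2.037, -0.002]
wrist_force: [-2.1, -7.5, 0.9]
width: 0.274
```

```bash
python3 w.py wr5; python3 -c "
from plant import manip
import cv2
i=manip.capture('scene')['img'][130:340,120:300];cv2.imwrite('pics/s5.png',cv2.resize(i,None,fx=2.8,fy=2.8,interpolation=2))"
```

```text
[ 492.2 -166.2   67.7] 0.273900087594674 [-2.1 -7.5  0.9]
black 0
red 0
[[   1.      0.      0.     -0.22]
 [   0.     -0.96   -0.26  -65.98]
 [   0.      0.26   -0.96 -143.92]
 [   0.      0.      0.      1.  ]]
```

View pics/s5.png

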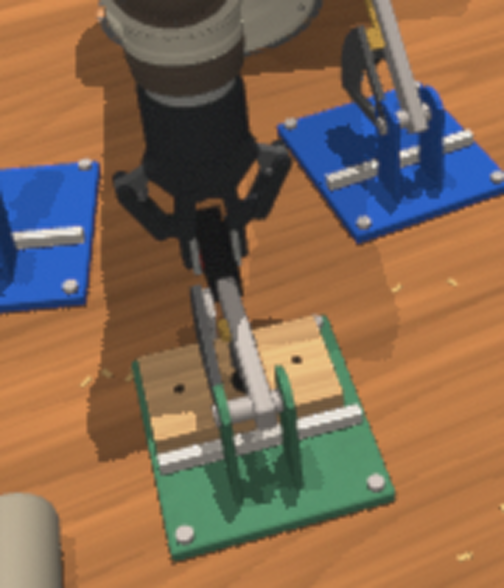

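```bash
cat > lev.py <<'E'
from h import *
from plant import manip
c=manip.capture("scene");P=pts(c)
e=np.array([.9874,-.1582,0]);y=np.array([.1582,.9874,0])
Y=P@y;E=P@e;Z=P[...,2]
m=(abs(Y+84.5)<5)&(Z>60)&(Z<200)&(E>480)&(E<690)
for a in range(500,690,15):
    k=m&(E>=a)&(E<a+15)
    if k.sum()>2: print(a+7,k.sum(),np.median(Z[k]).round(1),np.median(Y[k]).round(1))
s=manip.state();print(s["tcp_pos"],s["wrist_force"],s["torque"])
E
python3 lev.py
```

```text
507 20 100.7 -85.0
522 89 155.0 -84.5
537 22 100.8 -84.3
552 26 100.5 -84.2
567 30 97.8 -84.9
582 26 97.1 -84.2
597 25 97.1 -85.3
612 28 97.0 -83.8
627 30 97.1 -85.0
642 28 96.8 -84.7
657 32 96.5 -84.8
672 34 96.7 -84.1
687 21 96.2 -84.8
[ 492.21530416 -166.2337187    67.73230901] [-2.03337693 -7.89573717 -1.51549157] [-1.40070026 -0.13325923  0.32315117]
```

Call:
{"fn": "carry_out", "kwargs": {
  "commands": [
    [[0,0,0],[0,0,0]],
    [[0,0,0],[0,0,0]],
    [[0,0,0],[0,0,0]],
    [[0,0,0],[0,0,0]],
    [[0,0,0],[0,0,0]],
    [[0,0,0],[0,0,0]],
    [[0,0,0],[0,0,0]],
    [[0,0,0],[0,0,0]],
    [[0,0,0],[0,0,0]],
    [[0,0,0],[0,0,0]]
  ],
  "claw": 1
}}

```text
t: 11.85
tcp_pos: [492.2, -165.1, 67.5]
tool_rot: [2.39, 2.039, -0.0]
wrist_force: [0.7, 0.1, -0.2]
width: 0.997
```

Call:
{"fn": "carry_out", "kwargs": {
  "commands": [
    [[0,0,-0.4],[0,0,0]],
    [[0,0,-0.8],[0,0,0]],
    [[0,0,-0.8],[0,0,0]],
    [[0,0,-1],[0,0,0]],
    [[0,0,-1],[0,0,0]],
    [[0,0,-1],[0,0,0]],
    [[0,0,-1],[0,0,0]],
    [[0,0,-0.5],[0,0,0]],
    [[0,0,0],[0,0,0]],
    [[0,0,0],[0,0,0]]
  ]
}}

```text
t: 13.1
tcp_pos: [492.0, -165.0, 229.1]
tool_rot: [-2.39, -2.038, 0.001]
wrist_force: [-0.1, 0.0, -0.5]
width: 0.997
```

```bash
python3 lev.py; python3 -c "
from plant import manip
import cv2,numpy as np
i=manip.capture('scene')['img'];t=manip.capture('top')['img'];cv2.imwrite('pics/s6.png',np.vstack([i[80:340],t[90:310]]))"
```

```text
507 17 100.7 -84.1
522 25 100.6 -84.6
537 19 100.9 -84.7
552 25 100.4 -83.9
567 30 97.5 -84.9
582 28 97.6 -84.0
597 24 97.3 -85.1
612 30 96.9 -84.1
627 28 97.1 -85.3
642 28 97.1 -84.6
657 32 96.6 -84.4
672 30 96.5 -84.8
687 24 96.5 -84.8
[ 491.90321982 -164.98988211  228.9448949 ] [ 0.76987755  0.08741221 -0.53815885] [-0.0135912   0.02043413 -0.02401546]
```

View pics/s6.png

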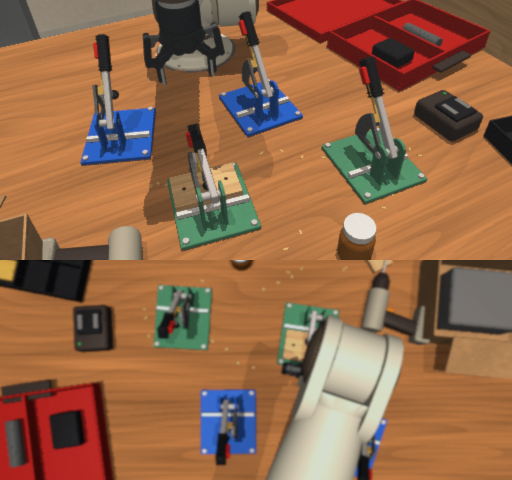

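```bash
python3 -c "
from plant import manip
print(manip.hand_in())"
```

```text
the job is handed in; nothing more can be done
None
```

The board is clamped: I pinched the red button in on the clamp holding it, swung that lever fully down to level, then opened the gripper and backed off. The job is handed in at about 13 s, and no verdict was reported.

- **Button:** the fingers closed to about 23 mm on the grip, which means the button was in, and they stayed there for the whole swing.
- **Lever:** after I let go, depth readings along its rod were level to within about 1°, with its top at 97 mm.
- **Board:** it looks unmoved in the scene picture compared with the start. I judged this by eye and did not measure it again.
- **Other clamps:** the empty green clamp's lever and both blue clamps' levers look up and untouched. The arm hides part of one blue clamp in the top view.
- **Robot:** the gripper is open and about 160 mm above where it let go of the grip, with close to zero wrist force. Readings during the job stayed under 10 N.

The first elevation estimates of the raised lever disagreed: 39° to 46° from fitting the grip and button points, and about 49° from the button's height. I worked with 47.5°, and the lever followed that arc with little force.

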